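# Seat a candle plinth in its finishing jig and lock it

## Task

Slide the wooden candle plinth along the deck of the jig, without lifting it off, until it drops into the pocket and lies flat and square on the pocket floor. Then swing the turn-button across over the plinth to lock it in. Leave the candles, bottle and spool round about where they stand.

Things in the scene. Friction and masses are not known exactly. Their poses are not given: they have to be found in the camera images.
- jig: Fixed finishing jig of smooth, waxed plywood, 345 x 139 mm. Origin: on the table under the middle of its base; own x = the direction in which the plinth is slid, roughly world +y (within 0.25 rad); z up. Its flat deck, 22 mm above the table and without fences, runs from x = -165 to +23 mm, then steps 10 mm down to the pocket floor (12 mm above the table).
- step (a point): Middle of the step's upper edge, where the deck ends, at jig x = 23 mm, 22 mm above the table; axes as the jig's. Beyond it the floor lies 10 mm lower.
- pocket (a point): Centre of the pocket floor, jig x = 90 mm, y = 0, 12 mm above the table; axes as the jig's. Pocket 134 x 103 mm, its two far corners bevelled 25 x 25 mm like the plinth's nose; walls at far end and sides, 16 mm thick, tops 38 mm above the table. The side walls start with flared lead-ins at about jig x = -34 mm (mouth about 130 mm wide). The seated plinth's centre is 13 mm above this point.
- plinth_center (a point): Centre (half-way up) of the loose brown wooden plinth: 130 mm long (x), 100 wide (y), 26 thick; nose (+x) with two 25 x 25 mm bevelled corners, flat rear, thin dark round inlay on top; about 0.25 kg. Starts flat on the deck, nose to the pocket, up to 0.22 rad askew. Seated, its top is flush with the walls (38 mm above the table) and its rear just past the step.
- turn_button (a joint): Angle of the turn-button, a wooden bar 22 mm wide, 10 thick, reaching 81 mm from its pivot. 0: along the jig's +x, beside the pocket; grows clockwise seen from above; 1.57: straight across the pocket (along jig -y). Stops at -0.6 and 1.65; stays where left, light friction. Its underside is 41 mm above the table, 3 mm over a seated plinth; one that is not down blocks it.
- pivot (a point): Pivot of the turn-button, on a post beside the pocket at jig x = 90, y = +92 mm (the side towards the robot); 40.5 mm above the table.
- button_peg (a point): Middle of the upright peg on the turn-button: 16 mm diameter, 70 mm from the pivot, standing from 51 to 84 mm above the table; the point is 68.5 mm above the table.
- pillar_candle: Bystander: ribbed pillar candle, 66 mm across, 109 mm tall, right of the jig. Origin at the centre of its underside.
- clover_candle: Bystander: four-lobed candle, 65 mm across, 148 mm tall, right of the jig. Origin at its underside.
- scent_bottle: Bystander: amber dropper bottle, 36 mm across, 105 mm tall, near right of the jig. Origin at its underside.
- wick_spool: Bystander: spool of wick, 52 mm across, 36 mm tall, left of the jig. Origin at its underside.
- cloud_candle: Bystander: lumpy cloud candle, 82 x 98 mm, 56 mm tall, left of the jig. Origin at its underside.
Mind the look-alikes: they are no part of the job. Of the things like the part that bears plinth_center, leave any that is orange; of the rest the larger one is meant.

How it is judged:
By the outcome, as a careful person would: the job done as asked, in the order asked, and still so for the second after the job is handed in, with the robot touching nothing.
It also fails if it takes over 69 s, if anything falls off the work surface, if the arm or the gripper's body presses on something with over 40 N, if the wrist force passes 120 N, or if a joint passes its speed limit or range.

## Robot

A 7-joint arm with a two-finger parallel gripper is mounted at the origin on a cart in front of the work surface, level with it; the furniture and walls round the work are solid. World frame = base frame: x ahead of the robot, y to its left, z up, the work surface at z = 0. Lengths are in m, angles in rad, forces in N, time in s.
With the tool pointing down it reaches from about 0.425 to 0.975 m from the base axis. Payload 16.7 kg.
Tool frame: the origin (TCP) lies at the very end of the fingers, on their centre line; the grasp point (between the pads) lies 19 mm behind it (grip_point_offset is the distance from the TCP to the grasp point, in m); z points along the fingers, x is the direction in which the jaws open and shut, and the axes are right-handed (so a half turn about z gives the same grasp; the last joint's range is limited). The gripper opens to 85 mm and grips with 20 to 120 N. Pads are 22 mm wide; open, the fingers measure 114 mm over their backs; the gripper's body (76 mm by 85 mm) begins 54 mm behind the grasp point. The pads swing forward as they close: fully open they stand 13 mm farther back than shut.
Start: joints at [-1.254, 0.426, 0.074, 1.606, -0.034, 1.111, -0.067], TCP at [0.303, 0.603, 0.231] pointing down, gripper open.
Joint ranges: [-2.85, 2.85], [-0.5, 2.14], [-1.23, 1.37], [0.21, 2.46], [-1.02, 4.16], [0.16, 2.05], [-2.73, 2.73]. Speed limits (rad/s): [1.89, 1.89, 2.39, 2.39, 3.01, 3.01, 3.01].

## Interface

Orientations are given as a rotation vector (axis times angle).
In Python, from rig import read_state, grab_frame, camera_info, close_job, look_for, spot_point, grip_point_offset gives the robot as it stands. The module is installed in compiled form; this text tells all that it offers.
- The arm moves only by the shell command python3 -m handwheel 'ROWS' [FORCE]. ROWS is text: rows parted by semicolons, each of 5 numbers parted by spaces: the shift along the tool's x, y, z in cm, then the turn about the tool's z in degrees, then the opening, from -1 (shut) to 1 (fully open). In form: dx dy dz turn jaw; .... A call has 1 to 12 rows; each row is the pose to reach, as a shift and turn from the pose commanded when the call began, along the tool's axes at that moment; what a row does not reach only later rows make up. A row lasts 1/8 s, in which the tool goes at most 62.5 mm and 10.7 degrees, less where a joint would pass 70% of its speed; a pose out of reach is approached as far as the arm can. A call with a gripper value outside its range is refused whole. The fingers move at their own pace and stop on an object; FORCE is the grip in N (left out, the last holds). Time passes only in rows, so rows that repeat a pose let the fingers close. It gives the time, the measured TCP pose, the force and the opening at its end, in the units of the state.
- read_state(): the state, without advancing time (a new reading comes with each control period).
- grab_frame(name): name is "side" or "top" or "wrist"; returns the picture (400x640x3 uint8, red, green, blue); there is no depth.
- camera_info(name): a dict with "vertical_fov" (degrees; the focal length in pixels is half the picture's height over the tangent of half this angle, whatever the lens; pixels are square), "cx", "cy" (the principal point, pixels), "distortion" ([k1, k2, p1, p2, k3] as OpenCV has them; the pictures are not rectified), "world_to_cam" (4x4, takes a point from world to camera coordinates); the wrist camera has in their place "hand_eye" (4x4, takes a point from camera to tool coordinates, whose origin is the TCP and whose axes are the tool frame's). Camera axes: x right, y down, z forward; pixel columns grow to the right and rows downward; lengths in m; the calibration is good to about 2 mm. A picture is of the moment at which its call begins: read the wrist's pose just before it. camera_info takes no time and is no camera call.
- close_job(): hands the job in, once; it reports no verdict.
Trained networks look in the newest picture that a camera, given by its name, has taken for a name from the list of things; names that differ only in an ending like _2 or _b are one class to them, and where a whole thing is asked for, a point or a joint stands for the part that bears it (a point fixed in the world has none). Each returns a list of dicts, best first, with "p" (0 to 1); they miss things now and then, are a little off and sometimes report something else, mostly with a low value. They report only what shows in the picture. A call takes as long as a camera call. They do not tell look-alikes from the thing itself.
- look_for(camera, label): "bbox" ([left, top, right, bottom] in pixels, round what is visible of it).
- spot_point(camera, label): "position" ([column, row] in pixels: a listed point, or the origin of a listed thing).
The state is a dict: "clock": time; "qpos": joint angles; "qvel": joint speeds; "joint_efforts": joint torques, N m; "eef_pos": TCP position; "orientation": TCP orientation; "wrist_force": force on the tool from outside, world axes, zero at the start; "moment": the same for the moment, N m; "finger_gap": opening from 0.0 (shut) to 1.0 (fully open).
Only numpy, scipy, OpenCV 4.12 (cv2) and the standard library are available. Lean on these libraries where they do the work, as an engineer would, in place of code of your own. Each camera call takes 0.05 s, during which the arm holds its last target. There are 200 camera calls.

## Working session

There is one attempt and no reset: what is moved stays moved. The work goes in short steps, Python scripts to look and compute and a shell command to move; the robot and the scene stay as the last step left them, time stands still between calls to the robot, and variables do not carry over. Pictures are saved under pics/ and viewed, about 8 in all and at most 12, crops included, and the job is handed in when it is done.

```bash
mkdir -p pics; cat > h.py <<'E'
import numpy as np, cv2
from rig import *
from scipy.spatial.transform import Rotation as R
def cam(name):
    c=camera_info(name); f=200/np.tan(np.radians(c["vertical_fov"])/2)
    K=np.array([[f,0,c["cx"]],[0,f,c["cy"]],[0,0,1]])
    if "world_to_cam" in c: T=np.linalg.inv(np.array(c["world_to_cam"]))
    else:
        s=read_state(); W=np.eye(4); W[:3,:3]=R.from_rotvec(s["orientation"]).as_matrix(); W[:3,3]=s["eef_pos"]
        T=W@np.array(c["hand_eye"])
    return K,np.array(c["distortion"],float),T
def px2w(name,px,z,C=None):
    K,d,T=C or cam(name)
    u=cv2.undistortPoints(np.array(px,float).reshape(-1,1,2),K,d).reshape(-1,2)
    r=np.c_[u,np.ones(len(u))]@T[:3,:3].T
    return T[:3,3]+r*((z-T[2,3])/r[:,2])[:,None]
def w2px(name,p,C=None):
    K,d,T=C or cam(name); V=np.linalg.inv(T)
    return cv2.projectPoints(np.array(p,float).reshape(-1,1,3),cv2.Rodrigues(V[:3,:3])[0],V[:3,3],K,d)[0].reshape(-1,2)
def snap(name,fn):
    C=cam(name); im=grab_frame(name); cv2.imwrite("pics/"+fn,im[:,:,::-1]); return im,C
E
python3 - <<'E'
from h import *
np.set_printoptions(precision=3,suppress=True)
s=read_state(); print(s["clock"],s["eef_pos"],R.from_rotvec(s["orientation"]).as_matrix(),s["finger_gap"],grip_point_offset if not callable(grip_point_offset) else grip_point_offset())
for n in("top","side"):
    im,C=snap(n,n+"1.png"); print(n,C[2][:3])
    for l,z in(("plinth_center",.035),("step",.022),("pocket",.012),("pivot",.0405),("button_peg",.0685)):
        for r in spot_point(n,l)[:3]: print(l,np.round(r["p"],2),np.array(r["position"]),px2w(n,r["position"],z,C)[0])
cv2.imwrite("pics/a.png",np.vstack([cv2.resize(cv2.imread("pics/%s1.png"%n),(480,300)) for n in("top","side")]))
E
```

```text
0.0 [0.303 0.603 0.231] [[ 0.449  0.893 -0.   ]
 [ 0.893 -0.449 -0.001]
 [-0.001  0.    -1.   ]] 0.9978027408843808 0.0187
top [[ 0.008 -0.99   0.144  0.322]
 [-1.    -0.008  0.004  0.011]
 [-0.003 -0.144 -0.99   1.261]]
plinth_center 0.96 [337.4 181.8] [ 0.561 -0.069  0.035]
plinth_center 0.95 [386.4 148.6] [ 0.68  -0.24   0.035]
plinth_center 0.71 [251.7 248.5] [0.333 0.217 0.035]
step 0.61 [310.1 179. ] [0.573 0.024 0.022]
pocket 0.6 [291.3 180.1] [0.571 0.09  0.012]
pivot 0.58 [288.8 209.9] [0.463 0.095 0.04 ]
button_peg 0.77 [264.4 209.8] [0.459 0.173 0.069]
side [[ 0.855 -0.248  0.456  0.003]
 [-0.519 -0.415  0.747 -0.861]
 [ 0.004 -0.875 -0.483  0.614]]
plinth_center 0.86 [340.2 207.8] [ 0.57  -0.073  0.035]
plinth_center 0.84 [234.8 193.1] [0.326 0.181 0.035]
plinth_center 0.82 [409.4 234.5] [ 0.652 -0.288  0.035]
step 0.45 [330.  272.7] [ 0.389 -0.294  0.022]
pocket 0.66 [311.9 191.5] [0.571 0.098 0.012]
pivot 0.75 [287.1 192.8] [0.47  0.086 0.04 ]
button_peg 0.7 [269.7 176.2] [0.451 0.174 0.069]
button_peg 0.43 [394.  293.5] [ 0.436 -0.462  0.069]
button_peg 0.2 [297.9 154.3] [0.624 0.292 0.069]
```

View pics/top1.png

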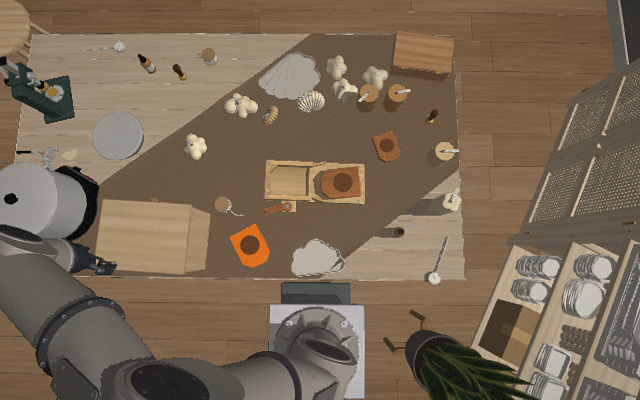

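View pics/side1.png

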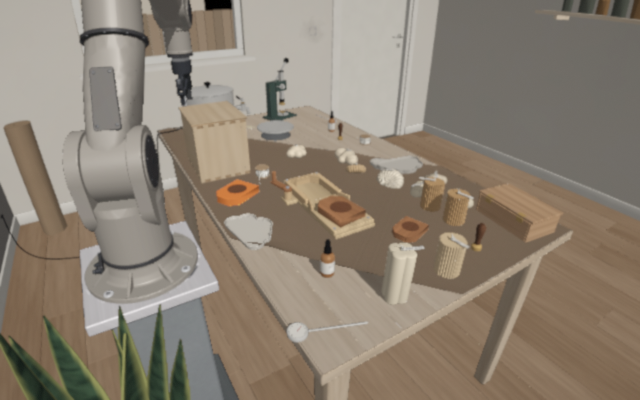

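The top view shows the jig at about (315,183), with the brown plinth on its deck at (340,182). The orange look-alike is at (250,247) and the small brown one at (386,147). The side view agrees. I'll raise the arm and move above the plinth for a closer look with the wrist camera.

```bash
python3 -m handwheel '0 0 -6 0 1; 0 0 -13 0 1; 0 0 -13 0 1; -49 53.6 -13 63 0; -49 53.6 -13 63 0; -49 53.6 -13 63 0; -49 53.6 -13 63 0; -49 53.6 -13 63 0; -49 53.6 -13 63 0; -49 53.6 -13 63 0; -49 53.6 -13 63 0; -49 53.6 -13 63 0'; python3 -m handwheel '0 0 0 0 0;0 0 0 0 0;0 0 0 0 0;0 0 0 0 0'
python3 - <<'E'
from h import *
np.set_printoptions(precision=3,suppress=True)
s=read_state();print(s["clock"],s["eef_pos"],R.from_rotvec(s["orientation"]).as_matrix())
print(camera_info("wrist"))
im,C=snap("wrist","w1.png")
for l,z in(("plinth_center",.035),("step",.022),("pocket",.012),("pivot",.0405),("button_peg",.0685)):
    for r in spot_point("wrist",l)[:2]: print(l,np.round(r["p"],2),np.array(r["position"]),px2w("wrist",r["position"],z,C)[0])
E
```

```text
clock: 2.1
eef_pos: [0.5038, 0.0754, 0.3612]
orientation: [-3.141, -0.009, -0.0]
wrist_force: [0.7, -0.0, 0.5]
finger_gap: 0.499
clock: 2.6
eef_pos: [0.5034, 0.0784, 0.3612]
orientation: [3.142, 0.011, -0.0]
wrist_force: [-0.1, 0.3, 0.2]
finger_gap: 0.498
2.6 [0.503 0.078 0.361] [[ 1.     0.007 -0.   ]
 [ 0.007 -1.    -0.   ]
 [-0.     0.    -1.   ]]
{'vertical_fov': 60.660149238172345, 'cx': 314.1917948285551, 'cy': 199.8496535253862, 'distortion': array([-0.041,  0.   ,  0.   ,  0.   ,  0.   ]), 'hand_eye': array([[ 1.   ,  0.   , -0.001, -0.001],
       [-0.   ,  0.962,  0.272, -0.068],
       [ 0.001, -0.272,  0.962, -0.142],
       [ 0.   ,  0.   ,  0.   ,  1.   ]])}
plinth_center 0.9 [191.7  47.6] [0.344 0.216 0.035]
plinth_center 0.77 [347.8 259.2] [ 0.554 -0.078  0.035]
step 0.88 [357.  185.3] [0.565 0.033 0.022]
pocket 0.93 [359.  139.1] [0.566 0.098 0.012]
pivot 0.9 [293.1 140.8] [0.474 0.098 0.04 ]
button_peg 0.85 [281.5  86.5] [0.462 0.166 0.069]
```

View pics/w1.png

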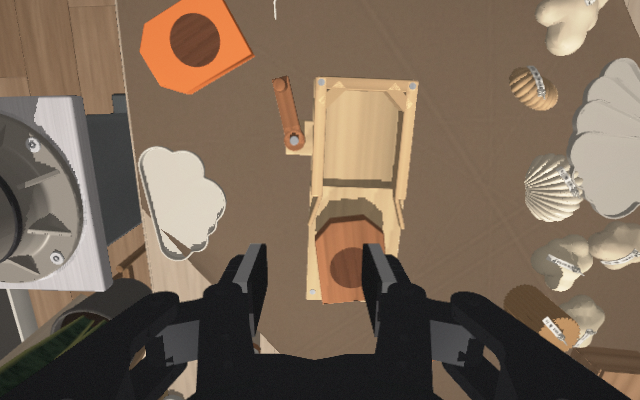

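The wrist view shows the jig at columns 307-419, the plinth at (350,260) and slightly askew, and the button pointing away at (285,110), clear of the pocket. I'll compute the yaws from corners.

```bash
python3 - <<'E'
from h import *
np.set_printoptions(precision=4,suppress=True)
C=cam("wrist")
print("far outer",px2w("wrist",[[314,80],[419,80]],.038,C)[:,:2].tolist())
print("deck near-left",px2w("wrist",[[307,300]],.022,C))
print("plinth top L-nose,L-rear,nose-l, nose-r",px2w("wrist",[[316,237],[323,303],[327,218],[366,216]],.048,C)[:,:2])
print("wall inner L start/end, R", px2w("wrist",[[322,186],[326,93],[399,186],[406,93]],.038,C)[:,:2])
im=cv2.imread("pics/w1.png")[70:310,270:440]; cv2.imwrite("pics/w1c.png",cv2.resize(im,None,fx=2.5,fy=2.5,interpolation=cv2.INTER_CUBIC))
E
```

```text
far outer [[0.5017459215952798, 0.1753141113741471], [0.6380459586726128, 0.1766736179487407]]
deck near-left [[ 0.4924 -0.1572  0.022 ]]
plinth top L-nose,L-rear,nose-l, nose-r [[ 0.5058 -0.0382]
 [ 0.5172 -0.1459]
 [ 0.5211 -0.0094]
 [ 0.5758 -0.0061]]
wall inner L start/end, R [[0.5137 0.0344]
 [0.5175 0.1592]
 [0.6218 0.0351]
 [0.6222 0.1602]]
```

View pics/w1c.png

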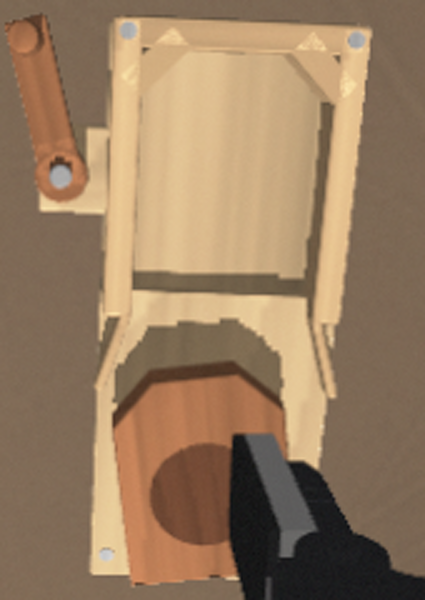

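Jig axis is about (0.025,1) and the plinth is about 0.1 rad askew, with its nose towards the robot. I'll push with both fingertips half open, squared to the jig, starting behind the plinth's rear.

```bash
python3 -m handwheel '5.6 6 0 1.7 0; 5.6 12 0 1.7 0; 5.6 18 0 1.7 0; 5.6 24 0 1.7 0; 5.6 26.3 5 1.7 0; 5.6 26.3 11 1.7 0; 5.6 26.3 17 1.7 0; 5.6 26.3 23 1.7 0; 5.6 26.3 28 1.7 0; 5.6 26.3 32 1.7 0;5.6 26.3 33.4 1.7 0;5.6 26.3 33.4 1.7 0'
python3 -m handwheel '0 -0.7 0 0 0;0 -1.4 0 0 0;0 -2.1 0 0 0; 0 -2.8 0 0 0; 0 -3.5 0 0 0; 0 -3.5 0 0 0'
python3 - <<'E'
from h import *
s=read_state();print(s["clock"],s["eef_pos"],R.from_rotvec(s["orientation"]).as_matrix()[:2,0],s["wrist_force"])
im,C=snap("wrist","w2.png")
for l,z in(("plinth_center",.035),("step",.022),("pocket",.012)):
    for r in spot_point("wrist",l)[:2]: print(l,np.round(r["p"],2),np.array(r["position"]),px2w("wrist",r["position"],z,C)[0])
E
```

```text
clock: 4.4
eef_pos: [0.561, -0.1854, 0.0274]
orientation: [3.141, -0.038, -0.001]
wrist_force: [0.6, 0.1, 0.6]
finger_gap: 0.5
clock: 5.15
eef_pos: [0.5619, -0.1495, 0.0273]
orientation: [-3.141, 0.037, 0.0]
wrist_force: [0.5, 1.0, 0.4]
finger_gap: 0.503
5.15 [ 0.56192839 -0.1494852   0.02727828] [ 0.99972561 -0.02342368] [0.45453933 1.02856065 0.38465032]
plinth_center 0.64 [305.5  73.9] [ 0.55986456 -0.07053182  0.035     ]
```

View pics/w2.png

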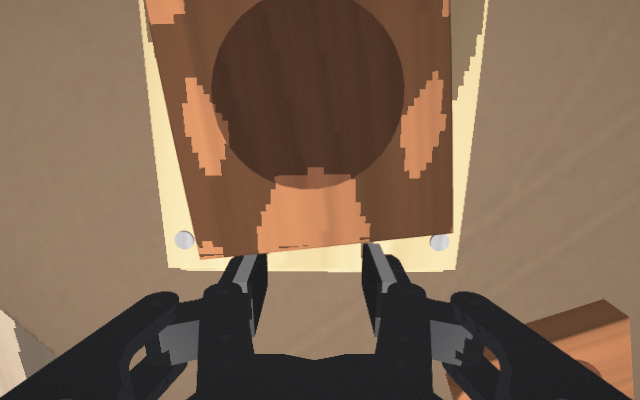

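The fingertips are at the plinth's rear edge (rows 233-258), the tool is square to the deck edge (row 268), and the plinth is about 5° askew. I'll push straight along the jig.

```bash
python3 -m handwheel '0 -0.7 0 0 0;0 -1.4 0 0 0;0 -2.1 0 0 0; 0 -2.8 0 0 0; 0 -3.5 0 0 0; 0 -4.2 0 0 0;0 -4.9 0 0 0;0 -5.6 0 0 0;0 -6.3 0 0 0;0 -7 0 0 0;0 -7.7 0 0 0;0 -7.7 0 0 0'
python3 - <<'E'
from h import *
s=read_state();print(s["clock"],s["eef_pos"],R.from_rotvec(s["orientation"]).as_matrix()[:2,0],s["wrist_force"])
im,C=snap("wrist","w3.png")
for l,z in(("plinth_center",.035),("step",.022),("pocket",.012)):
    for r in spot_point("wrist",l)[:2]: print(l,np.round(r["p"],2),np.array(r["position"]),px2w("wrist",r["position"],z,C)[0])
E
```

```text
clock: 6.85
eef_pos: [0.564, -0.0721, 0.0273]
orientation: [-3.141, 0.036, -0.0]
wrist_force: [-0.2, -0.8, 0.3]
finger_gap: 0.5
6.85 [ 0.56395325 -0.07212318  0.02726308] [ 0.9997361  -0.02297229] [-0.16397275 -0.81554339  0.25483959]
plinth_center 0.79 [318.3  78.8] [0.56658351 0.00497553 0.035     ]
```

View pics/w3.png

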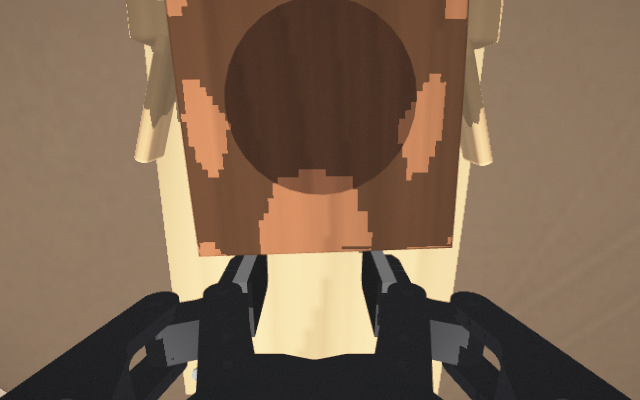

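Plinth is centred between the lead-ins (edges at columns 185 and 460) and nearly square (rear edge rows 247-256). Continuing.

```bash
python3 -m handwheel '0 -0.7 0 0 0;0 -1.4 0 0 0;0 -2.1 0 0 0; 0 -2.8 0 0 0; 0 -3.5 0 0 0; 0 -4.2 0 0 0;0 -4.9 0 0 0;0 -5.6 0 0 0;0 -6.3 0 0 0;0 -7 0 0 0;0 -7.6 0 0 0;0 -7.6 0 0 0'
python3 -m handwheel '0 -0.4 0 0 0;0 -0.8 0 0 0;0 -0.8 0 0 0'
python3 - <<'E'
from h import *
s=read_state();print(s["clock"],s["eef_pos"],R.from_rotvec(s["orientation"]).as_matrix()[:2,0],s["wrist_force"])
im,C=snap("wrist","w4.png")
for l,z in(("plinth_center",.035),("step",.022),("pocket",.012)):
    for r in spot_point("wrist",l)[:2]: print(l,np.round(r["p"],2),np.array(r["position"]),px2w("wrist",r["position"],z,C)[0])
E
```

```text
clock: 8.55
eef_pos: [0.5656, 0.0034, 0.0273]
orientation: [-3.141, 0.037, 0.0]
wrist_force: [-0.3, -0.3, -0.5]
finger_gap: 0.503
clock: 8.93
eef_pos: [0.5658, 0.0111, 0.0273]
orientation: [-3.141, 0.037, 0.0]
wrist_force: [-0.5, 0.2, 0.3]
finger_gap: 0.503
8.925 [0.56580843 0.01112798 0.02731448] [ 0.99971688 -0.023794  ] [-0.47661791  0.20964557  0.31472074]
plinth_center 0.62 [317.   82.1] [0.56799214 0.0870605  0.035     ]
```

View pics/w4.png

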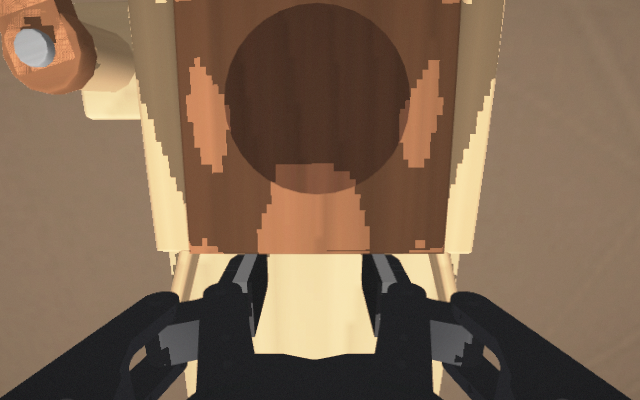

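The plinth is square between the walls, with its rear edge level at row 253. There's about 1 cm left to the step, so I'll push in small increments while watching the force.

```bash
python3 -m handwheel '0 -0.3 0 0 0;0 -0.6 0 0 0;0 -0.6 0 0 0'; python3 -m handwheel '0 -0.2 0 0 0;0 -0.3 0 0 0;0 -0.3 0 0 0';  python3 -m handwheel '0 -0.1 0 0 0;0 -0.2 0 0 0;0 -0.2 0 0 0'
python3 - <<'E'
from h import *
im,C=snap("wrist","w5.png"); s,C2=snap("side","s5.png")
for l,z in(("plinth_center",.025),):
    for r in spot_point("wrist",l)[:1]: print(l,r["p"],px2w("wrist",r["position"],z,C)[0])
a=cv2.resize(cv2.imread("pics/s5.png")[150:250,240:400],(640,400),interpolation=cv2.INTER_CUBIC)
cv2.imwrite("pics/b.png",np.vstack([a,cv2.imread("pics/w5.png")])[:,:][::1][100:700])
E
```

```text
clock: 9.5
eef_pos: [0.5659, 0.0171, 0.0273]
orientation: [-3.141, 0.037, 0.0]
wrist_force: [-0.6, -0.3, 0.4]
finger_gap: 0.498
clock: 9.88
eef_pos: [0.566, 0.0198, 0.0273]
orientation: [-3.141, 0.038, 0.0]
wrist_force: [-0.6, -0.3, 1.5]
finger_gap: 0.502
clock: 10.25
eef_pos: [0.566, 0.0219, 0.0273]
orientation: [-3.141, 0.038, 0.0]
wrist_force: [-0.7, -0.3, -0.2]
finger_gap: 0.497
plinth_center 0.75 [0.56696301 0.09808911 0.025     ]
```

View pics/b.png

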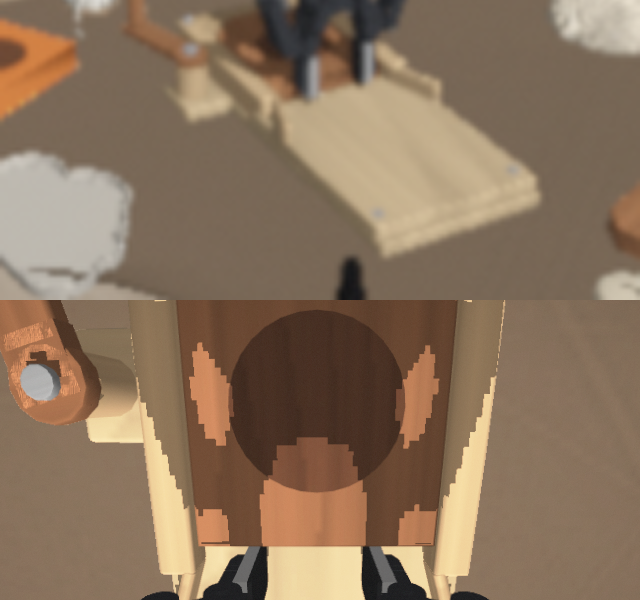

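Side and wrist views both show the plinth inside the pocket, and its apparent width shrank by about 6%, so it looks dropped. I'll back off, check from above and measure the button.

```bash
python3 -m handwheel '0 1 0 0 0;0 2.5 0 0 0;0 2.5 -4 0 0; 0 2.5 -10 0 0;-2 1 -16 0 -0.4;-4 -1 -22 0 -0.4;-6.5 -3.6 -27 0 -0.4;-6.5 -3.6 -27 0 -0.4;-6.5 -3.6 -27 0 -0.4'
python3 - <<'E'
from h import *
np.set_printoptions(precision=4,suppress=True)
s=read_state();print(s["clock"],s["eef_pos"],R.from_rotvec(s["orientation"]).as_matrix()[:2,0])
im,C=snap("wrist","w6.png")
for l,z in(("plinth_center",.025),("step",.022),("pocket",.012),("pivot",.0405),("button_peg",.0685)):
    for r in spot_point("wrist",l)[:2]: print(l,np.round(r["p"],2),np.array(r["position"]),px2w("wrist",r["position"],z,C)[0])
E
```

```text
clock: 11.52
eef_pos: [0.5018, 0.0588, 0.2973]
orientation: [-3.14, 0.038, -0.0]
wrist_force: [-0.5, 1.1, -1.2]
finger_gap: 0.298
11.525 [0.5018 0.0588 0.2973] [ 0.9997 -0.0241]
plinth_center 0.76 [441.5 358.1] [ 0.6816 -0.2367  0.025 ]
plinth_center 0.73 [366.3 126.1] [0.5641 0.0998 0.025 ]
step 0.59 [365.2 180. ] [0.5641 0.0335 0.022 ]
pivot 0.81 [288.9 127.9] [0.473  0.1009 0.0405]
button_peg 0.83 [270.3  64. ] [0.4588 0.1675 0.0685]
```

View pics/w6.png

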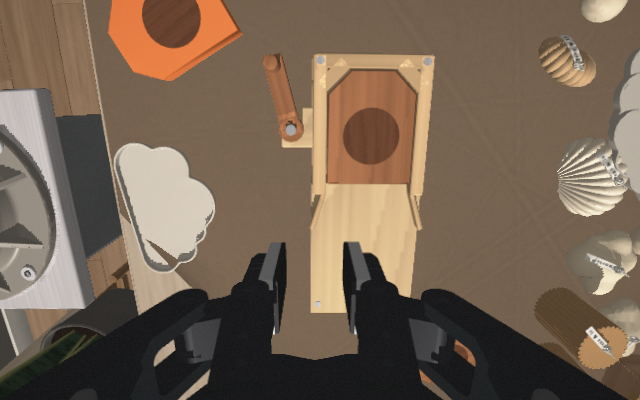

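Plinth lies in the pocket, square and evenly gapped (columns 328-417, rear at row 184). The button peg is at (272,62). I'll straddle the peg with a loose jaw.

```bash
python3 -m handwheel '-2 -5 0 -6 -0.4;-4.5 -10.7 0 -12.5 -0.4;-4.5 -10.7 0 -12.5 -0.4;-4.5 -10.7 6 -12.5 -0.4;-4.5 -10.7 11 -12.5 -0.4;-4.5 -10.7 14 -12.5 -0.4;-4.5 -10.7 14 -12.5 -0.4'
python3 - <<'E'
from h import *
np.set_printoptions(precision=4,suppress=True)
s=read_state();print(s["clock"],s["eef_pos"],R.from_rotvec(s["orientation"]).as_matrix()[:2,0],s["qpos"])
im,C=snap("wrist","w7.png")
for l,z in(("pivot",.0405),("button_peg",.0685)):
    for r in spot_point("wrist",l)[:2]: print(l,np.round(r["p"],2),np.array(r["position"]),px2w("wrist",r["position"],z,C)[0])
E
```

```text
clock: 12.7
eef_pos: [0.4588, 0.1657, 0.1555]
orientation: [3.124, 0.301, -0.005]
wrist_force: [0.3, 0.2, 0.0]
finger_gap: 0.297
12.7 [0.4588 0.1657 0.1555] [0.9816 0.1909] [-1.0736  0.2554  0.6922  2.1201 -0.2153  0.8391 -0.0596]
pivot 0.65 [320.6 270.2] [0.4752 0.102  0.0405]
button_peg 0.85 [318.9 200.3] [0.4602 0.169  0.0685]
```

View pics/w7.png

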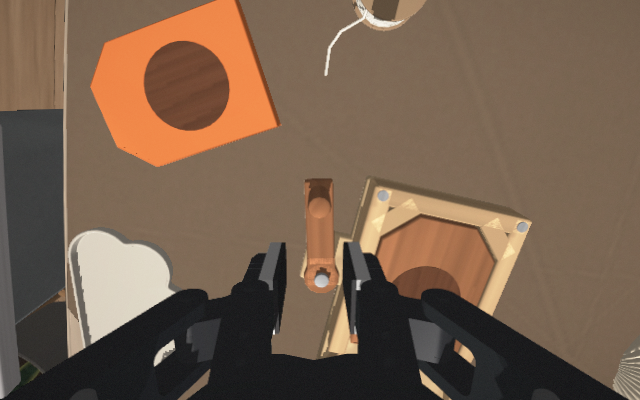

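The peg at (319,205) is centred between the fingers, with the bar along tool y. I'll descend, close to a loose cage and start the swing.

```bash
python3 -m handwheel '0.1 -0.2 4 0 -0.4;0.1 -0.2 8 0 -0.4;0.1 -0.2 9.9 0 -0.4;0.1 -0.2 9.9 0 -0.5;0.1 -0.2 9.9 0 -0.5'
python3 -m handwheel '0.73 0.04 0 6 -0.5;1.45 0.15 0 12 -0.5;2.16 0.34 0 18 -0.5;2.85 0.6 0 24 -0.5;3.5 0.94 0 30 -0.5;4.12 1.34 0 36 -0.5;4.68 1.8 0 42 -0.5;5.2 2.32 0 48 -0.5;5.52 2.69 0 52 -0.5;5.52 2.69 0 52 -0.5'
python3 - <<'E'
from h import *
s=read_state();print(R.from_rotvec(s["orientation"]).as_matrix()[:2,0],s["wrist_force"],s["qpos"])
E
```

```text
clock: 13.48
eef_pos: [0.4611, 0.1699, 0.0598]
orientation: [-3.126, -0.304, -0.003]
wrist_force: [0.1, -0.3, 0.9]
finger_gap: 0.25
clock: 14.72
eef_pos: [0.5202, 0.1542, 0.0595]
orientation: [-2.943, 1.096, -0.002]
wrist_force: [-0.4, -0.2, -0.2]
finger_gap: 0.251
[ 0.75635733 -0.65415857] [-0.42905113 -0.17091661 -0.22427099] [-1.02178018  0.57548341  0.80011491  2.07569298 -0.61864204  0.73995925
 -0.5390394 ]
```

```bash
python3 -m handwheel '0.73 0.04 0 6 -0.5;1.45 0.15 0 12 -0.5;2.16 0.34 0 18 -0.5;2.85 0.6 0 24 -0.5;3.5 0.94 0 30 -0.5;4.12 1.34 0 36 -0.5;4.68 1.8 0 42 -0.5;5.2 2.32 0 48 -0.5;5.52 2.69 0 52 -0.5;5.52 2.69 0 52 -0.5'
python3 -m handwheel '0 0 0 0 -0.4; 0 0 -4 0 -0.4;0 0 -9 0 -0.4;0 0 -14 0 -0.4;0 0 -19 0 -0.4;0 4 -19 -6 -0.4;0 8 -19 -6 -0.4;0 8 -19 -6 -0.4'
python3 - <<'E'
from h import *
np.set_printoptions(precision=4,suppress=True)
s=read_state();print(s["clock"],s["eef_pos"],s["wrist_force"])
im,C=snap("wrist","w8.png")
for l,z in(("plinth_center",.025),("step",.022),("pivot",.0405),("button_peg",.0685)):
    for r in spot_point("wrist",l)[:2]: print(l,np.round(r["p"],2),np.array(r["position"]),px2w("wrist",r["position"],z,C)[0])
E
```

```text
clock: 15.98
eef_pos: [0.5437, 0.0975, 0.0589]
orientation: [-2.166, 2.274, 0.0]
wrist_force: [0.2, 0.5, -0.0]
finger_gap: 0.251
clock: 16.98
eef_pos: [0.4619, 0.1024, 0.2482]
orientation: [-2.283, 2.154, 0.008]
wrist_force: [-0.0, -0.5, -0.2]
finger_gap: 0.301
16.975 [0.4619 0.1024 0.2482] [-0.0354 -0.5285 -0.2209]
plinth_center 0.89 [325.1  63.7] [0.5688 0.0982 0.025 ]
plinth_center 0.88 [207.9 262.7] [0.3415 0.2217 0.025 ]
step 0.83 [389.6  71.7] [0.5655 0.032  0.022 ]
pivot 0.57 [317.6 157.6] [0.476  0.1001 0.0405]
button_peg 0.93 [325.5  84.5] [0.5467 0.0974 0.0685]
```

View pics/w8.png

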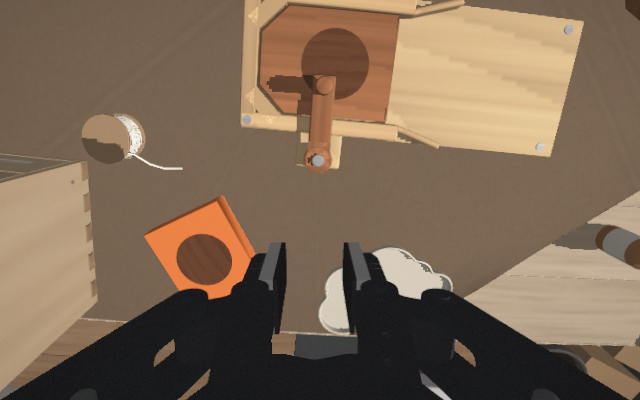

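The bar crosses the seated plinth from (318,158) to (325,84), at an angle of about 1.58. The plinth is square in its pocket and the gripper is clear. Handing in.

```bash
python3 -c "
from rig import *
print(close_job())"
```

```text
the job is handed in; nothing more can be done
None
```

The plinth is in the pocket, the turn-button is locked across it, and I handed the job in at about 17 s of the 69 s allowed.

- **Plinth:** I pushed it along the deck with two half-open fingertips, without lifting it. It squared up on the way and dropped into the pocket.
- **Turn-button:** I caged the peg loosely between the fingers and swung it about 104° across the plinth. It turned freely, which it would not have done with the plinth still up.
- **Last checks:** In the final wrist picture the plinth's centre was at about (0.569, 0.098), within about 3 mm of my pocket estimate. It looked flat and square, with even gaps. The button was at about 1.58 rad and the gripper well clear. Every wrist force I read was under about 2 N.
- **Bystanders:** I moved nothing else. I did not measure the candles, bottle and spool again after the move.
- **Disagreements:** The camera readings for the step and pocket differed from the jig outline by about 4–7 mm along the slide. One side-view reading of the step was plainly wrong, so I ignored it. That the plinth lies flat is judged from the pictures and the free swing, not measured directly.

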